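# Book in and charge returned headsets

## Robot

A 6-joint arm with a two-finger parallel gripper is mounted at the origin on the work surface. World frame = base frame: x ahead of the robot, y to its left, z up, the work surface at z = 0. Lengths are in m, angles in rad, forces in N, time in s.
With the tool pointing down it reaches from about 0.3 to 0.95 m from the base axis. Payload 3.1 kg.
Tool frame: the origin (TCP) lies at the very end of the fingers, on their centre line; the grasp point (between the pads) lies 19 mm behind it; y points along the fingers, x is the direction in which the jaws open and shut, and the axes are right-handed (so a half turn about y gives the same grasp; the last joint's range is limited). The gripper opens to 85 mm and grips with 20 to 120 N. Pads are 22 mm wide; open, the fingers measure 114 mm over their backs; the gripper's body (76 mm by 85 mm) begins 54 mm behind the grasp point. The pads swing forward as they close: fully open they stand 13 mm farther back than shut.
Start: joints at [1.233, 0.308, 1.634, -0, 1.2, -0.07], TCP at [0.165, 0.603, 0.231] pointing down, gripper open.
Joint ranges: [-3.06, 3.06], [-0.79, 1.96], [0.05, 2.63], [-1.19, 4.34], [0.05, 2.64], [-2.94, 2.94]. Speed limits (rad/s): [2.79, 2.79, 3.14, 3.14, 3.14, 3.14].

## Interface

Orientations are given as a unit quaternion [w, x, y, z].
In Python, from bench import ctrl, grab_frame gives the robot as it stands. Calls block until the motion is done:
- ctrl.move_to(position, orientation): joint-space move of the TCP to a pose.
- ctrl.movel(position, max_speed=0.15, orientation=None, force_limit=None): straight line of the TCP; orientation=None keeps the orientation; max_speed is the mean speed in m/s. With force_limit (N) it stops when the force on the tool has changed by that much, and returns True; else False.
- ctrl.movej(angles): joint-space move.
- ctrl.let_go() and ctrl.close_gripper(squeeze=None): open the fingers fully, or close them until they stop; squeeze is the grip in N (None keeps the last).
- ctrl.dwell(seconds).
- ctrl.solve_ik(position, orientation): joint angles nearest the present ones, or None.
- grab_frame(name): name is "side" or "top"; returns a dict with "frame" (400x640x3 uint8, red, green, blue), "fx", "fy", "cx", "cy" (pixels), "R" (3x3) and "t" (3): a world point X has camera coordinates R X + t. Camera axes: x right, y down, z forward; pixel columns grow to the right and rows downward; lengths in m; the calibration is good to about 2 mm. A picture is of the moment at which its call begins. There is no depth.
A pose or a line that the arm cannot do raises ctrl.IKError and nothing moves.
- ctrl.close_job(): hands the job in, once; it reports no verdict.
Readings, each from a call of its own:
- ctrl.get_time_s(): time.
- ctrl.get_q(): joint angles.
- ctrl.get_joint_vel(): joint speeds.
- ctrl.get_tau(): joint torques, N m.
- ctrl.get_eef_pos(): TCP position.
- ctrl.get_orientation(): TCP orientation.
- ctrl.get_wrist_force(): force on the tool from outside, world axes, zero at the start.
- ctrl.get_ft_torque(): the same for the moment, N m.
- ctrl.get_grip_width(): finger opening in m.
Only numpy, scipy, OpenCV 4.12 (cv2) and the standard library are available. Lean on these libraries where they do the work, as an engineer would, in place of code of your own. Each camera call takes 0.05 s, during which the arm holds its last target. There are 200 camera calls.

## Task

Hang every headset astride the charging stand's bar by its padded headband, between the two posts, then press the stand's sprung lever fully down so that its catch keeps it down, and let go. Then take the scanner from its cradle, hold it still for about two seconds pointing squarely at the middle of the job card's barcode from roughly 8 cm away, and stand it back in its cradle; leave everything else on the bench alone.

Things in the scene. Friction and masses are not known exactly. Their poses are not given: they have to be found in the camera images.
- bar_mid (a point): Middle of the axis of the fixed charging stand's horizontal steel bar, 143 mm above the table. Flat bar 40 mm wide (x) and 14 mm high (flat top at 150 mm), running 380 mm along this frame's y between two 16 mm posts at y = -190 and +190 mm. z is up, x points across the bar, away from the robot. A base strip 60 mm wide and 10 mm high lies under the bar.
- lever (a joint): Stand's sprung lever, in a grey housing 110 mm high beyond the post at the bar's -y end, free end towards the robot. 0 rad = up, grows as pressed down, stop at 0.52. Springs back up if let go early; at about 0.33 rad a side catch is overridden (some 12 N in all at the pad), which then holds the lever down, resting near 0.45.
- lever_pad (a point): Top centre of the black press pad (34 x 30 mm) at the lever's free end. 137 mm above the table when up; sinks about 50 mm, on an arc of radius 115 mm, when down. The lever's hinge lies at x 60, y -260, z -58 mm in bar_mid's frame, its axis along that y.
- headset1: Black and grey rigid headset, 0.16 kg, standing on its ear cups; three or four of the headsets are present, an absent one reads None. 148 mm wide (x), 145 tall (z), cups 60 deep (y), 55 high, 96 free between them. Origin midway between the cups, at their underside. Padded block atop the arch: 52 (x) by 24 (y, grip across it) by 18 mm, underside at z = 127 mm; this rests on the bar when hung.
- headset1_top (a point): Top centre of this headset's padded block (145 mm above its origin); when hung it lies about 25 mm above the bar's axis. None if absent.
- headset2: Black and grey rigid headset, 0.16 kg, standing on its ear cups; three or four of the headsets are present, an absent one reads None. 148 mm wide (x), 145 tall (z), cups 60 deep (y), 55 high, 96 free between them. Origin midway between the cups, at their underside. Padded block atop the arch: 52 (x) by 24 (y, grip across it) by 18 mm, underside at z = 127 mm; this rests on the bar when hung.
- headset2_top (a point): Top centre of this headset's padded block (145 mm above its origin); when hung it lies about 25 mm above the bar's axis. None if absent.
- headset3: Black and grey rigid headset, 0.16 kg, standing on its ear cups; three or four of the headsets are present, an absent one reads None. 148 mm wide (x), 145 tall (z), cups 60 deep (y), 55 high, 96 free between them. Origin midway between the cups, at their underside. Padded block atop the arch: 52 (x) by 24 (y, grip across it) by 18 mm, underside at z = 127 mm; this rests on the bar when hung.
- headset3_top (a point): Top centre of this headset's padded block (145 mm above its origin); when hung it lies about 25 mm above the bar's axis. None if absent.
- headset4: Black and grey rigid headset, 0.16 kg, standing on its ear cups; three or four of the headsets are present, an absent one reads None. 148 mm wide (x), 145 tall (z), cups 60 deep (y), 55 high, 96 free between them. Origin midway between the cups, at their underside. Padded block atop the arch: 52 (x) by 24 (y, grip across it) by 18 mm, underside at z = 127 mm; this rests on the bar when hung.
- headset4_top (a point): Top centre of this headset's padded block (145 mm above its origin); when hung it lies about 25 mm above the bar's axis. None if absent.
- scanner: Grey hand-held stick barcode scanner, 150 mm tall, 0.14 kg, standing window-down in its cradle. Origin at the centre of the window in its lower end; z points up along the stick, it reads along -z. Head 44 x 44 mm up to 34 mm, then a stick 36 mm (x) by 30 mm (y) up to the top; grip the stick across y, near 115 mm.
- cradle: Black open cradle of the scanner, 68 x 68 mm, 44 mm high, fixed to the table; pocket 56 x 56 mm, floor at about 6 mm. Origin at the centre of its underside, z up; the scanner stands centred with its axes along the cradle's.
- job_card: Job card (105 x 88 mm, white) on a fixed sloping holder; origin at the centre of its face, which is the centre of the printed barcode (52 x 26 mm). z is the normal out of the face (tilted 0.35 rad towards the holder's front from straight up), y lies level along the card's long side. The card's centre is 52 mm above the table, the holder is under 80 mm high.
- radio1: Two-way radio standing upright, 36 x 56 mm, 170 mm high with aerial; origin at the centre of its underside. Leave alone.
- radio2: The other two-way radio, same as radio1. Leave alone.
- mug: White mug, 80 mm wide, 90 mm tall; origin at the centre of its underside. Leave alone.
- tape: Black roll of tape lying flat, 60 mm across, 18 mm high; origin at the centre of its underside. Leave alone.
- screw_tray: Small aluminium tray 60 x 50 x 20 mm; origin at the centre of its underside. Leave alone.
- driver: Grey-handled screwdriver lying behind the stand; origin in its length. Leave alone.
- meter: Yellow multimeter lying behind the stand, 150 x 75 x 35 mm; origin at the centre of its underside. Leave alone.
There are look-alikes about, which are no part of the job. Leave any pink look-alike of the headset1 alone.

How it is judged:
On the way, in this order (a step that is already met when the one before it is completed fails the run):
1. every headset present hangs astride the bar, let go (x of headset1_top in the frame of bar_mid between -0.03 and 0.03 m and y of headset1_top in the frame of bar_mid between -0.17 and 0.17 m and z of headset1_top in the frame of bar_mid between 0.016 and 0.036 m and angle between each of headset1, headset2, headset3, headset4's own z axis and vertical below 0.35 rad and contact force between the fingers and headset1 below 0.2 N and linear speed of each of headset1, headset2, headset3, headset4 below 0.08 m/s and x of headset2_top in the frame of bar_mid between -0.03 and 0.03 m and y of headset2_top in the frame of bar_mid between -0.17 and 0.17 m and z of headset2_top in the frame of bar_mid between 0.016 and 0.036 m and contact force between the fingers and headset2 below 0.2 N and x of headset3_top in the frame of bar_mid between -0.03 and 0.03 m and y of headset3_top in the frame of bar_mid between -0.17 and 0.17 m and z of headset3_top in the frame of bar_mid between 0.016 and 0.036 m and contact force between the fingers and headset3 below 0.2 N and x of headset4_top in the frame of bar_mid between -0.03 and 0.03 m and y of headset4_top in the frame of bar_mid between -0.17 and 0.17 m and z of headset4_top in the frame of bar_mid between 0.016 and 0.036 m and contact force between the fingers and headset4 below 0.2 N), for 0.2 s.
2. the lever is latched down and let go (value of joint lever above 0.41 rad and contact force between each of the arm, the fingers and stand below 0.3 N), for 0.3 s.
3. the scanner, off its cradle, is held still and squarely at the barcode (within 15 mm, 4 to 15 cm away, within 17 degrees) for 1 s (x of job_card in the frame of scanner between -0.015 and 0.015 m and y of job_card in the frame of scanner between -0.02 and 0.02 m and z of job_card in the frame of scanner between -0.15 and -0.04 m and angle between the z axis of scanner and the z axis of job_card, either way round below 0.3 rad and z of scanner in the frame of job_card above 0 m and linear speed of scanner below 0.03 m/s and angular speed of scanner below 0.3 rad/s), for 1 s.
At the end, for the whole second after the job is handed in: Every headset present hangs upright (within 20 degrees) astride the bar, its padded block resting on the bar and centred across it within 30 mm, between the posts, let go and at rest; the lever is held down by its catch (beyond 0.41 rad) untouched; the scanner stands upright in its cradle, at rest (all of step 1 and all of step 2 and x of scanner in the frame of cradle between -0.014 and 0.014 m and y of scanner in the frame of cradle between -0.014 and 0.014 m and z of scanner in the frame of cradle below 0.014 m and angle between scanner's own z axis and vertical below 0.2 rad and contact force between the fingers and scanner below 0.2 N and linear speed of scanner below 0.05 m/s).
It fails at once if something else on the bench is pushed more than 6 cm or, for radios and mug, knocked over (distance of any of radio1, radio2, mug, tape, screw_tray, driver, meter from where it was at the start of the episode above 0.06 m or angle between any of radio1, radio2, mug's own z axis and vertical above 0.7 rad).
Of headset1, headset2, headset3, headset4 only 3 to 4 are there at a start; the rules pass over those that are not, and their reading is None.
At some moment in a run one of headset1, headset2, headset3, headset4 may be knocked a few centimetres aside while the robot is not near it.
It also fails if it takes over 210 s, if anything falls off the work surface, if the arm or the gripper's body presses on something with over 40 N, if the wrist force passes 120 N, or if a joint passes its speed limit or range.

## Working session

There is one attempt and no reset: what is moved stays moved. The work goes in short steps, each a Python script; the robot and the scene stay as the last script left them, time stands still between calls to the robot, and variables do not carry over. Pictures are saved under pics/ and viewed, about 12 in all and at most 16, crops included, and the job is handed in when it is done.

```bash
ls; mkdir -p pics
python3 - <<'E'
from bench import ctrl, grab_frame
import cv2,numpy as np
for n in("side","top"):
    f=grab_frame(n); cv2.imwrite(f"pics/{n}0.png",f["frame"][:,:,::-1])
    R=np.array(f["R"]);print(n,f["fx"],f["fy"],f["cx"],f["cy"],R.round(3).tolist(),(-R.T@np.array(f["t"])).round(3))
print(ctrl.get_orientation(),ctrl.get_time_s())
E
```

```text
pics
side 369.0083602740021 369.0083602740021 315.34411730677033 196.95701910485766 [[-0.938, -0.346, -0.007], [-0.23, 0.639, -0.733], [0.258, -0.687, -0.68]] [0.211 0.697 0.815]
top 443.67214552024365 443.67214552024365 318.5607589557087 193.5965282654047 [[-0.014, -1.0, 0.005], [-0.981, 0.013, -0.195], [0.195, -0.008, -0.981]] [ 0.194 -0.005  1.581]
[-0.56185953  0.56267056  0.42815906 -0.429413  ] 0.1
```

View pics/side0.png

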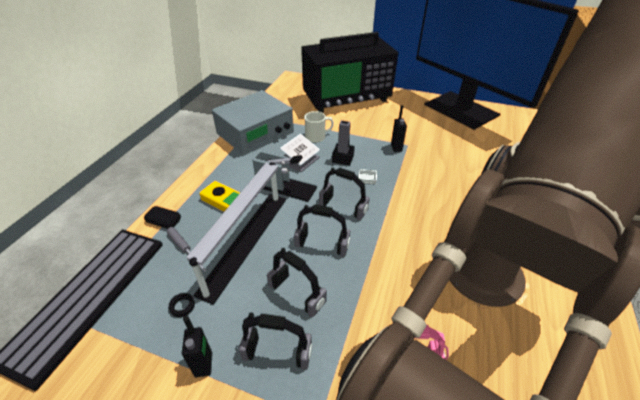

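View pics/top0.png

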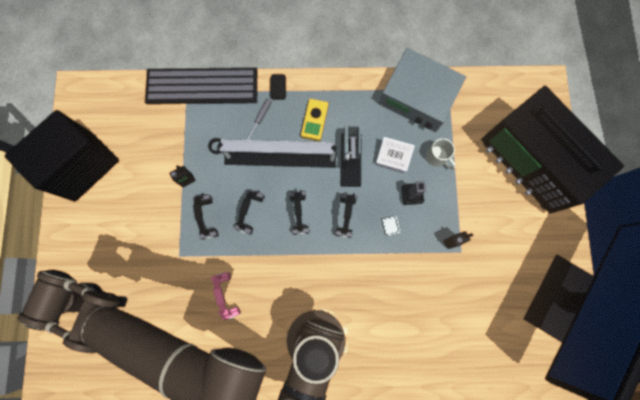

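The side view shows four black headsets, at about (345,190), (322,230), (297,280) and (275,340). The pink look-alike is at (435,340). In the top view the headsets are at x≈203, 247, 297 and 345, y≈215. Also in the top view: the bar at (225–335,150), the lever housing (350,155), the card (396,153), and the scanner (413,192). I'll enlarge next.

Run:
```python
import cv2
a=cv2.imread("pics/top0.png")
c=cv2.resize(a[125:245,180:360],None,fx=4.4,fy=4.4,interpolation=cv2.INTER_CUBIC);cv2.imwrite("pics/c1.png",c)
c=cv2.resize(a[115:215,325:445],None,fx=6,fy=6,interpolation=cv2.INTER_CUBIC);cv2.imwrite("pics/c2.png",c)
a=cv2.imread("pics/side0.png")
c=cv2.resize(a[110:380,180:400],None,fx=2.2,fy=2.2,interpolation=cv2.INTER_CUBIC)
c=cv2.resize(a[105:215,180:390],None,fx=3.8,fy=3.8,interpolation=cv2.INTER_CUBIC);cv2.imwrite("pics/c3.png",c)
```

```text
(no output)
```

View pics/c1.png

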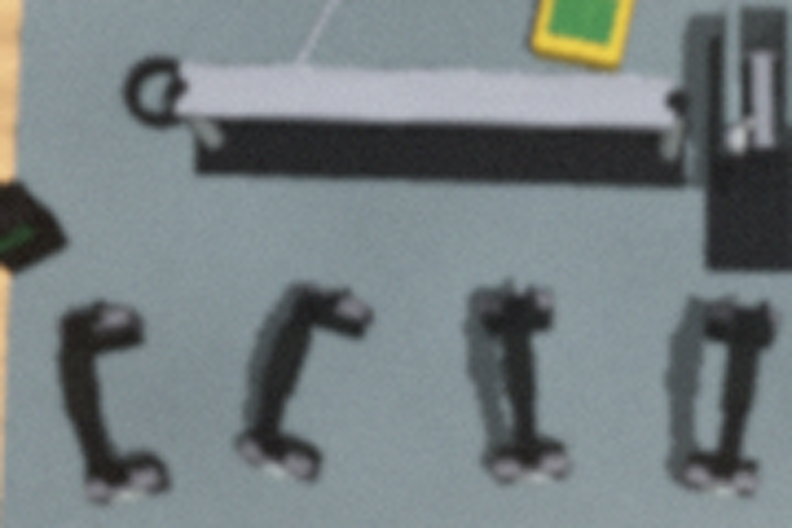

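View pics/c2.png

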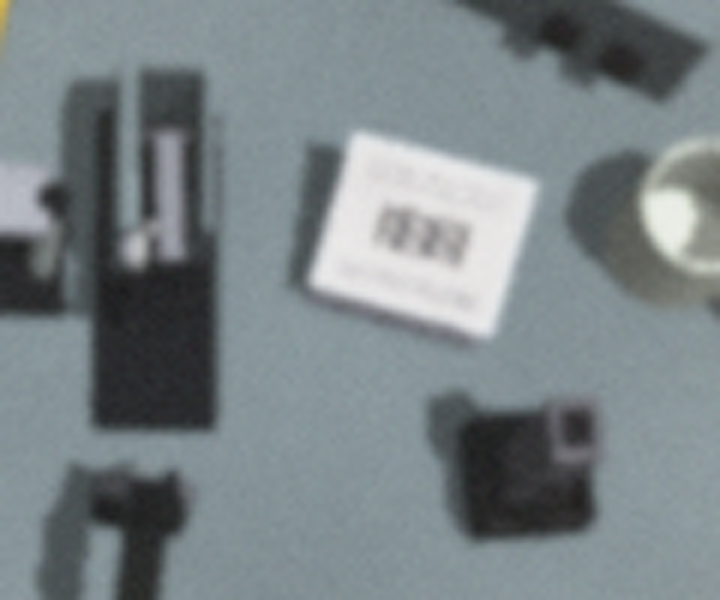

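View pics/c3.png

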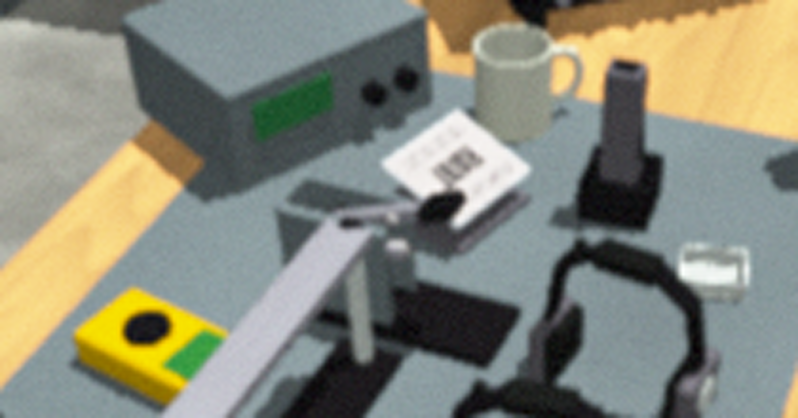

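The top crop confirms four black headsets, with pads at c1 (80,390), (280,380), (518,380) and (740,380). The pink one is the look-alike and is nowhere near them. c2 shows the barcode at (422,235) and the scanner's top at (575,430). c3 shows the lever pad at (440,207), pointing towards the robot.

```bash
cat > h.py <<'E'
from bench import ctrl, grab_frame
import cv2,numpy as np
from scipy.spatial.transform import Rotation as Rt
def ray(f,uv):
    R=np.array(f["R"]);C=-R.T@np.array(f["t"])
    d=R.T@np.array([(uv[0]-f["cx"])/f["fx"],(uv[1]-f["cy"])/f["fy"],1.]);return C,d/np.linalg.norm(d)
def onz(f,uv,z):
    C,d=ray(f,uv);return C+d*(z-C[2])/d[2]
def tri(f1,a,f2,b):
    C1,d1=ray(f1,a);C2,d2=ray(f2,b)
    s=np.linalg.lstsq(np.stack([d1,-d2],1),C2-C1,rcond=None)[0]
    p,q=C1+s[0]*d1,C2+s[1]*d2;return (p+q)/2,np.linalg.norm(p-q)
def proj(f,X):
    c=np.array(f["R"])@np.array(X)+np.array(f["t"]);return np.array([f["fx"]*c[0]/c[2]+f["cx"],f["fy"]*c[1]/c[2]+f["cy"]])
def quat(jaw,app=(0,0,-1)):   # tool x = jaw direction, tool y = approach
    y=np.array(app,float);y/=np.linalg.norm(y);x=np.array(jaw,float);x-=y*(x@y);x/=np.linalg.norm(x)
    q=Rt.from_matrix(np.stack([x,y,np.cross(x,y)],1)).as_quat();return [q[3],q[0],q[1],q[2]]
def save(f,name,box,s):
    x0,y0,x1,y1=box;cv2.imwrite("pics/"+name,cv2.resize(f["frame"][y0:y1,x0:x1,::-1],None,fx=s,fy=s,interpolation=cv2.INTER_CUBIC))
E
python3 - <<'E'
from h import *
t=grab_frame("top");s=grab_frame("side")
save(s,"c4.png",(225,160,385,370),2.8)
P=lambda u,v:(180+u/4.4,125+v/4.4)
Q=lambda u,v:(325+u/6,115+v/6)
S=lambda u,v:(180+u/3.8,105+v/3.8)
for p in[(80,390),(280,380),(518,380),(740,380)]:print("pad",onz(t,P(*p),.145).round(3))
m=(t["frame"][:,:,2].astype(int)>150)&(np.ptp(t["frame"],2)<60);m[:, :205]=0;m[:,345:]=0;m[:130]=0;m[170:]=0
n,l,st,cc=cv2.connectedComponentsWithStats(m.astype(np.uint8));k=1+np.argmax(st[1:,4])
r=cv2.minAreaRect(np.argwhere(l==k)[:,::-1].astype(np.float32));print(r)
print("bar corners",[onz(t,b,.15).round(3).tolist() for b in cv2.boxPoints(r)],onz(t,r[0],.15))
print("leverpad side",onz(s,S(440,203),.137))
print("scanner top",onz(t,Q(575,432),.156),tri(t,Q(575,432),s,S(627,68)), "cradle",onz(t,Q(525,470),.044))
print("code",onz(t,Q(421,235),.052),tri(t,Q(421,235),s,S(458,165)))
print("card",[onz(t,Q(*c),.052).round(3).tolist() for c in[(352,130),(540,182),(492,340),(308,285)]])
E
```

```text
pad [0.417 0.378 0.145]
pad [0.423 0.23  0.145]
pad [0.42  0.053 0.145]
pad [ 0.418 -0.112  0.145]
((269.5, 141.5), (23.0, 129.0), 90.0)
bar corners [[0.702, 0.365, 0.15], [0.696, -0.071, 0.15], [0.615, -0.07, 0.15], [0.621, 0.362, 0.15]] [0.65845161 0.14649432 0.15      ]
leverpad side [ 0.58433366 -0.12935429  0.137     ]
scanner top [ 0.49396701 -0.35244817  0.156     ] (array([ 0.49596596, -0.35384968,  0.14991508]), np.float64(0.001419989204435599)) cradle [ 0.49509692 -0.34893883  0.044     ]
code [ 0.63721341 -0.29300594  0.052     ] (array([ 0.63747575, -0.29293796,  0.05208189]), np.float64(0.0005651052955142817))
card [[0.703, -0.255, 0.052], [0.669, -0.366, 0.052], [0.572, -0.332, 0.052], [0.607, -0.224, 0.052]]
```

View pics/c4.png

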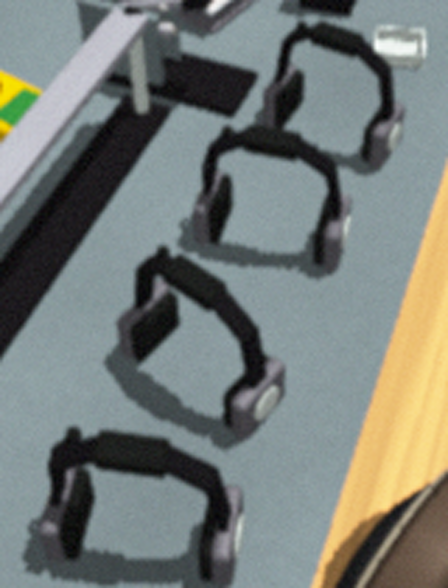

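Run:
```python
from h import *
t=grab_frame("top");s=grab_frame("side")
P=lambda u,v:(180+u/4.4,125+v/4.4)
V=lambda u,v:(225+u/2.8,160+v/2.8)
tops=[(80,390),(280,380),(518,380),(740,380)]
ends=[((92,450),(168,457)),((163,266),(222,297)),((235,135),(297,149)),((313,33),(366,49))]
for a,(b,c) in zip(tops,ends):
    e=onz(s,V(*b),.138);g=onz(s,V(*c),.138);d=e-g
    print(((e+g)/2).round(3),"len",np.linalg.norm(d).round(3),"yawdeg",np.degrees(np.arctan2(d[1],d[0])).round(1),onz(t,P(*a),.145)[:2].round(3), proj(t,(e+g)/2).round(1))
c=[onz(t,P(*p),.15) for p in[(175,62),(685,80),(672,127),(183,117)]]
print(np.round(c,3).tolist(),np.mean(c,0))
# darkest row/col thresholds for bar: sample brightness profile
f=t["frame"].astype(int)
print(f[138:160,270].tolist());
sv=s["frame"].astype(int)
```

```text
[0.424 0.384 0.138] len 0.054 yawdeg 14.4 [0.417 0.378] [196.9 211.9]
[0.441 0.23  0.138] len 0.059 yawdeg -12.3 [0.423 0.23 ] [244.1 206.1]
[0.439 0.059 0.138] len 0.06 yawdeg 2.1 [0.42  0.053] [296.1 206.1]
[ 0.417 -0.106  0.138] len 0.059 yawdeg -6.2 [ 0.418 -0.112] [346.  211.9]
[[0.669, 0.314, 0.15], [0.65, -0.076, 0.15], [0.613, -0.065, 0.15], [0.625, 0.306, 0.15]] [0.63913158 0.11972515 0.15      ]
[[129, 143, 149], [129, 145, 147], [142, 150, 157], [163, 168, 178], [176, 180, 190], [179, 183, 192], [182, 184, 194], [180, 185, 194], [178, 182, 192], [183, 185, 195], [181, 185, 194], [183, 186, 195], [183, 185, 196], [168, 171, 181], [129, 129, 139], [75, 77, 81], [46, 45, 48], [39, 40, 40], [37, 37, 39], [38, 41, 40], [38, 37, 39], [43, 43, 42]]
```

```bash
cat >> h.py <<'E'
def blobs(t,box=(180,178,362,248),thr=75):
    x0,y0,x1,y1=box
    g=cv2.GaussianBlur(cv2.resize(t["frame"][y0:y1,x0:x1],None,fx=4,fy=4,interpolation=cv2.INTER_CUBIC).max(2),(5,5),0)
    m=cv2.morphologyEx((g<thr).astype(np.uint8),cv2.MORPH_CLOSE,np.ones((7,7)))
    n,l,st,c=cv2.connectedComponentsWithStats(m);out=[]
    for i in range(1,n):
        if st[i,4]>250: out.append([c[i][0]/4+x0,c[i][1]/4+y0]+[st[i,0]/4+x0,st[i,1]/4+y0,st[i,2]/4,st[i,3]/4,st[i,4]])
    return np.round(sorted(out),1)
def barfit(t):
    b=cv2.GaussianBlur(t["frame"],(3,3),0)[:,:,2].astype(float);pts=[]
    for u in range(226,328):
        c=b[130:150,u];i=np.argmax((c[:-1]<167)&(c[1:]>=167));pts.append((u,130+i+(167-c[i])/(c[i+1]-c[i])))
    pts=np.array(pts,np.float32);vx,vy,x,y=cv2.fitLine(pts,cv2.DIST_HUBER,0,.01,.01).ravel()
    A=[onz(t,(u,y+(u-x)*vy/vx),.15) for u in(226,328)];return A
E
python3 - <<'E'
from h import *
t=grab_frame("top")
for b in blobs(t):
    hi=onz(t,(b[2]+b[4]/2,b[3]),.05)[0];lo=onz(t,(b[2]+b[4]/2,b[3]+b[5]),.005)[0]
    print(b,"xc",((hi+lo)/2).round(3),"w",(hi-lo).round(3))
A=barfit(t);d=A[0]-A[1];print(A,np.degrees(np.arctan2(-d[0],d[1])))
f=t["frame"].astype(int);print(f[146,212:228,2],f[147,328:340,2])
E
```

```text
[ 186.2  181.3  180.   178.    15.     8.8 1512. ] xc 0.549 w 0.022
[ 201.8  214.2  193.8  194.2   23.8   41.2 6074. ] xc 0.431 w 0.14
[ 246.3  208.5  235.8  190.5   27.5   40.  5873. ] xc 0.444 w 0.136
[ 297.6  209.3  288.8  191.2   18.8   39.8 5187. ] xc 0.439 w 0.135
[ 346.8  211.4  335.5  194.5   20.2   39.2 5042. ] xc 0.426 w 0.133
[ 350.6  182.   340.8  178.    19.8    8.2 2563. ] xc 0.542 w 0.02
[array([0.66870348, 0.29288785, 0.15      ]), array([ 0.65490205, -0.05030659,  0.15      ])] -2.3028874672433903
[123 145 148 141 126  86  55  50  78 119 158 184 190 191 193 194] [191 189 175 126  71  49  48  54  65  73  83  85]
```

```bash
cat >> h.py <<'E'
BAR=np.array([.642,.122]);UY=np.array([.0402,.9992]);UX=np.array([.9992,-.0402])
START=[1.233,.308,1.634,0,1.2,-.07]
def pick(xy,yawdeg,z=.132):
    a=np.radians(yawdeg);jaw=np.array([-np.sin(a),np.cos(a),0])
    best=min((s for s in(1,-1)),key=lambda s:abs(q[5]) if (q:=ctrl.solve_ik([*xy,.25],quat(s*jaw))) is not None else 9)
    q=quat(best*jaw)
    ctrl.move_to([*xy,.25],q);print("q6",ctrl.get_q()[5])
    ctrl.movel([*xy,z],.15);ctrl.close_gripper(30);print("width",ctrl.get_grip_width())
    ctrl.movel([*xy,.325],.2);print("width",ctrl.get_grip_width(),ctrl.get_wrist_force());return best
def hang(s,sgn,dx=0,zt=.155):
    p=BAR+UY*s+UX*dx;q=quat(sgn*np.array([*UY,0]))
    ctrl.movel([*p,.325],.2,q)
    return p
def drop(p,zt=.1555):
    ctrl.movel([*p,.20],.15);h=ctrl.movel([*p,zt],.05,force_limit=6);print("hit",h,ctrl.get_eef_pos())
    ctrl.let_go();ctrl.movel([*p,.26],.15)
E
python3 - <<'E'
from h import *
s=pick((.424,.384),14.4)
p=hang(.117,s);print("sgn",s,p,ctrl.get_time_s())
f=grab_frame("side");cv2.imwrite("pics/s1.png",f["frame"][:,:,::-1])
E
```

```text
q6 -1.1618080766846295
width 0.02340680365964039
width 0.022996613305717756 [-0.6668433  -0.10392355 -2.16614887]
sgn 1 [0.6467034 0.2389064] 5.7667
```

View pics/s1.png

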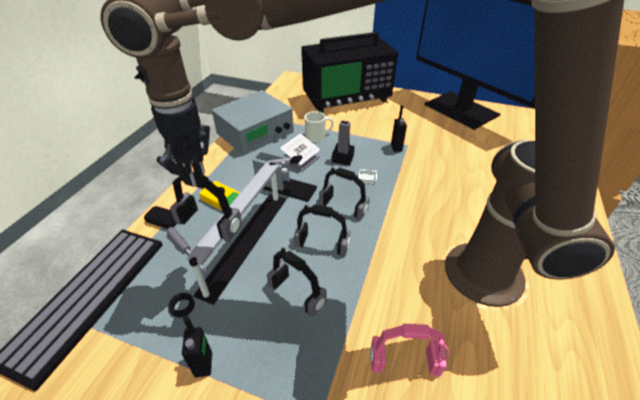

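The headset is held and over the bar, with its cups at about (185,207) and (231,222). I'll compare that with the prediction, then lower it.

Run:
```python
from h import *
f=grab_frame("side");p=ctrl.get_eef_pos()
for k in(-.061,.061):print(proj(f,[*(p[:2]+UX*k),.193+.028]))
save(f,"s2.png",(120,130,290,300),3.5)
```

```text
[229.34833671 223.51257741]
[183.80969058 208.82206288]
```

View pics/s2.png

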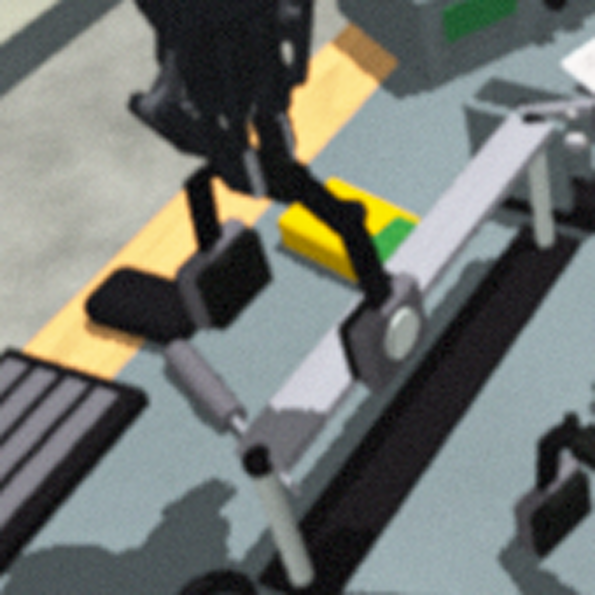

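The cups are within 2 px of the prediction, so the grasp is centred and level. Lowering now, then I'll park and check for knocks.

Run:
```python
from h import *
p=BAR+UY*.117
drop(p);ctrl.movej(START)
f=grab_frame("side");t=grab_frame("top");print(blobs(t)[:,:6],ctrl.get_time_s(),ctrl.get_wrist_force())
save(f,"s3.png",(150,130,390,330),3)
```

```text
hit True [0.64617343 0.2387042  0.15528585]
[[186.2 181.3 180.  178.   15.    8.8]
 [246.3 208.6 236.  190.8  27.2  39.8]
 [297.6 209.2 288.8 191.5  18.8  39.5]
 [346.8 211.5 335.8 194.5  20.   39.2]
 [350.6 182.  340.8 178.   20.    8.2]] 11.4667 [ 0.20483545 -0.19022109 -0.31332153]
```

View pics/s3.png

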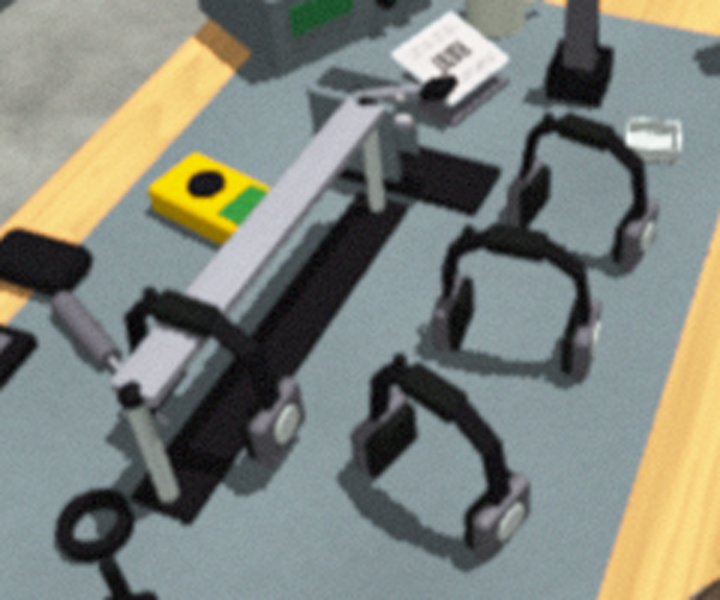

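Headset 1 hangs upright on the bar near its +y end, with its pad at crop (180,312). The others haven't moved. I'll do the other three, checking for knocks before each pick.

Run:
```python
from h import *
import sys
todo=[((.440,.230),-12.3,.039,246.3,208.6),((.438,.058),2.1,-.039,297.6,209.2),((.418,-.107),-6.2,-.117,346.8,211.5)]
for i,(xy,yaw,s,u,v) in enumerate(todo):
    if i:ctrl.movej(START)
    b=blobs(grab_frame("top"))
    bad=[k for k in todo[i:] if np.min(np.hypot(b[:,0]-k[3],b[:,1]-k[4]))>1]
    if bad: print("KNOCKED",bad,b[:,:6]);break
    sg=pick(xy,yaw);drop(hang(s,sg));print(ctrl.get_time_s())
ctrl.movej(START)
f=grab_frame("side");t=grab_frame("top")
save(f,"s4.png",(150,130,390,330),3);cv2.imwrite("pics/t4.png",t["frame"][:,:,::-1])
```

```text
q6 -0.9620046542838568
width 0.023009177977690393
width 0.023265103862135404 [-0.54670926 -0.09612536 -2.11260321]
hit True [0.64270775 0.16083163 0.15556517]
20.4
q6 1.5670573568937884
width 0.02300674269490534
width 0.023463248074116892 [-0.17271157 -0.47465403 -2.2149433 ]
hit True [0.63943847 0.08297122 0.15515146]
32.1167
q6 1.3273249786053012
width 0.023631793753091532
width 0.02360168677528613 [ 0.00696006 -0.09066739 -2.7861575 ]
hit True [0.63542508 0.00462085 0.16410944]
44.4417
```

View pics/s4.png

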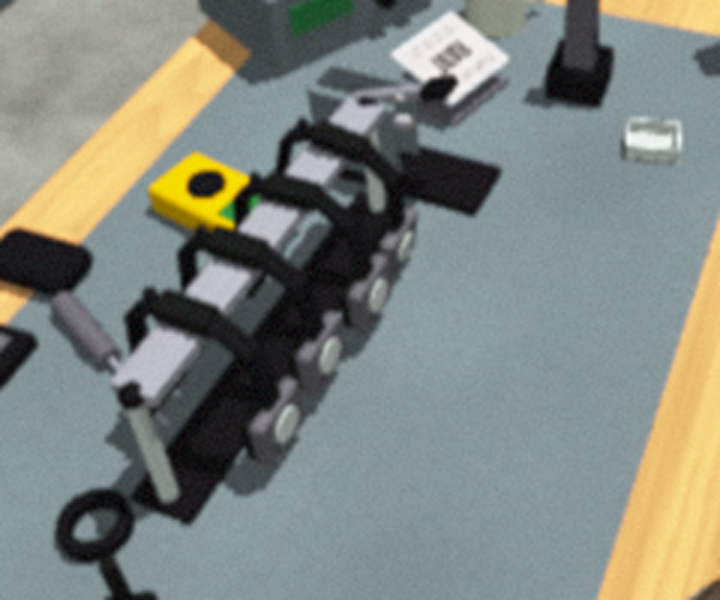

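All four hang on the bar, with pads at crop (185,312), (238,247), (290,190) and (340,138). The fourth touched 9 mm early, so I'll check its pose more closely.

Run:
```python
from h import *
f=grab_frame("side");t=grab_frame("top")
S=lambda u,v:(150+u/3,130+v/3)
for p in[(187,312),(240,248),(291,191),(341,138)]:
    w=onz(f,S(*p),.160);d=w[:2]-BAR;print(w.round(3),"bar frame",(d@UX).round(3),(d@UY).round(3),proj(t,w).round(1))
for s in(.117,.039,-.039,-.117):
    print([proj(f,[*(BAR+UY*s+UX*k),.023+.028]).round(1).tolist() for k in(-.074,)], proj(f,[*(BAR+UY*s),.160]).round(1))
a=cv2.resize(t["frame"][125:195,205:365,::-1],None,fx=4.5,fy=4.5,interpolation=cv2.INTER_CUBIC)
b=cv2.resize(f["frame"][160:230,225:295,::-1],None,fx=3.8,fy=3.8,interpolation=cv2.INTER_CUBIC)
c=np.zeros((590,720,3),np.uint8);c[:315]=a;c[320:586,:266]=b;cv2.imwrite("pics/c5.png",c)
```

```text
[0.644 0.239 0.16 ] bar frame -0.003 0.117 [241.4 145. ]
[0.641 0.162 0.16 ] bar frame -0.003 0.04 [264.4 145.8]
[0.634 0.085 0.16 ] bar frame -0.007 -0.037 [287.6 147.4]
[0.625 0.004 0.16 ] bar frame -0.012 -0.119 [311.9 149.7]
[[244.9, 271.0]] [211.4 233.7]
[[260.0, 248.5]] [229.2 212. ]
[[273.5, 228.3]] [245.2 192.7]
[[285.8, 210.0]] [259.5 175.3]
```

View pics/c5.png

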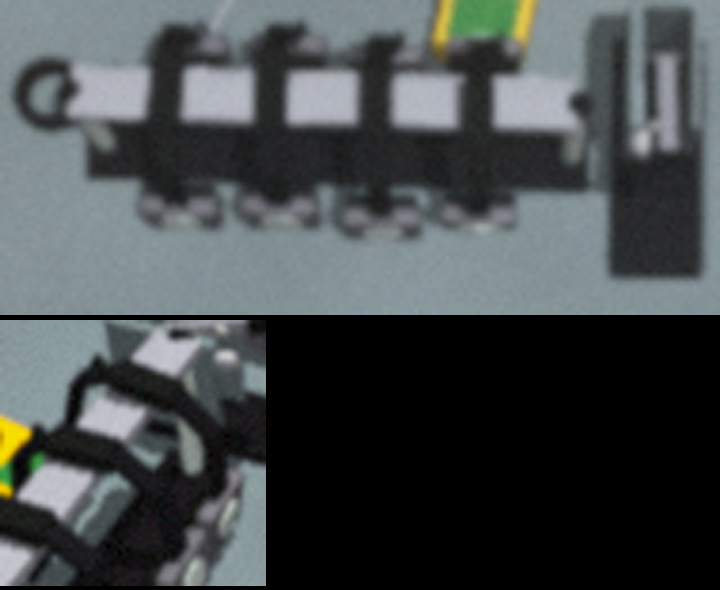

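The cup discs are within 2 px of prediction for headsets 2–4, and the pads sit across the bar between the posts. So headset 4 hangs properly despite the early contact. Lever next.

```bash
cat > lev.py <<'E'
from h import *
L=lambda x:BAR+UX*x-UY*.259
ctrl.close_gripper(30)
qs=[quat(s*np.array([*UY,0])) for s in(1,-1)]
q=min(qs,key=lambda q:abs(ctrl.solve_ik([*L(-.045),.25],q)[5]))
ctrl.move_to([*L(-.045),.25],q)
ctrl.movel([*L(-.044),.16],.15)
print(ctrl.movel([*L(-.046),.125],.04,force_limit=2),ctrl.get_eef_pos())
h=ctrl.movel([*L(-.056),.072],.03,force_limit=28);print(h,ctrl.get_eef_pos(),ctrl.get_wrist_force())
ctrl.dwell(.3)
h=ctrl.movel([*L(-.056),.10],.03);print(ctrl.get_wrist_force())
ctrl.movel([*L(-.056),.25],.15);ctrl.movej(START)
f=grab_frame("side");save(f,"s5.png",(225,125,345,225),6);print(ctrl.get_time_s())
E
python3 lev.py
```

```text
False [ 0.58587146 -0.13494074  0.12525692]
False [ 0.57887745 -0.13481733  0.07801976] [-5.88438842  4.04633192 27.37269457]
[-0.15106241  0.03006469  0.07377606]
60.35
```

View pics/s5.png

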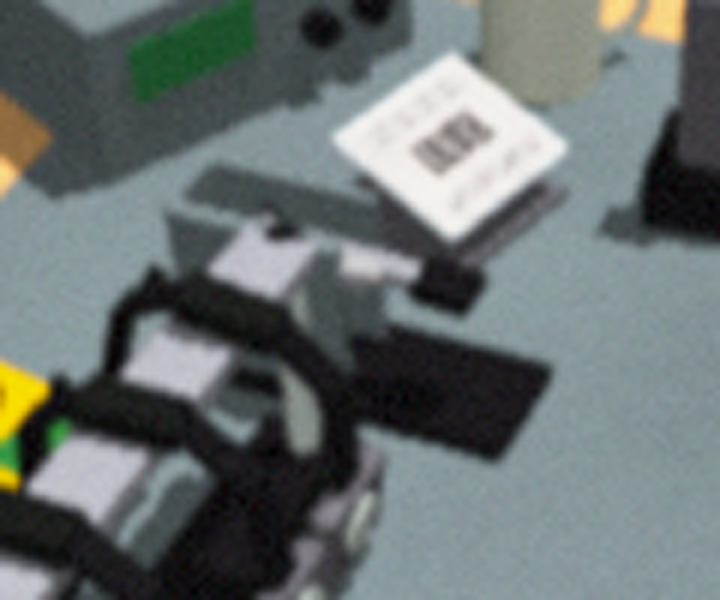

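The lever is down and stays there: the pad is at crop (450,283), clearly lower than before, and the wrist force at z=0.10 is zero. Next I'll triangulate the card corners and take a crop of the scanner.

Run:
```python
from h import *
f=grab_frame("side");t=grab_frame("top")
V=lambda u,v:(225+u/6,125+v/6);Q=lambda u,v:(325+u/6,115+v/6)
w=onz(f,V(450,280),.087);d=w[:2]-BAR;print("pad",d@UX,d@UY)
c=[tri(t,Q(*a),f,V(*b)) for a,b in zip([(352,130),(540,182),(492,340),(308,285),(421,235)],[(333,138),(455,52),(568,148),(450,240),(454,144)])]
for x in c:print(x[0].round(4),x[1].round(4))
p=np.array([x[0] for x in c[:4]]);y=(p[0]+p[3]-p[1]-p[2]);y/=np.linalg.norm(y);xx=(p[0]+p[1]-p[2]-p[3]);xx/=np.linalg.norm(xx)
n=np.cross(xx,y);print("centre",p.mean(0),"y",y,"n",n,"tilt",np.arccos(n[2]/np.linalg.norm(n)),"yaw",np.degrees(np.arctan2(-y[0],y[1])))
a=cv2.resize(t["frame"][170:215,395:445,::-1],None,fx=8,fy=8,interpolation=cv2.INTER_CUBIC)
b=cv2.resize(f["frame"][115:170,325:365,::-1],None,fx=8,fy=8,interpolation=cv2.INTER_CUBIC)
o=np.zeros((440,730,3),np.uint8);o[:360,:400]=a;o[:440,405:725]=b;cv2.imwrite("pics/c6.png",o)
```

```text
pad -0.05866953609795167 -0.2556597694851913
[ 0.6972 -0.2524  0.0671] 0.0021
[ 0.6648 -0.363   0.0649] 0.0009
[ 0.5792 -0.3361  0.0312] 0.0037
[ 0.6132 -0.227   0.0324] 0.0013
[ 0.6378 -0.2936  0.0492] 0.0004
centre [ 0.63859787 -0.29463186  0.04889223] y [0.28924905 0.9571377  0.01491353] n [-0.34822154  0.09069563  0.93301447] tilt 0.3680950889032376 yaw -16.814928754107505
```

View pics/c6.png

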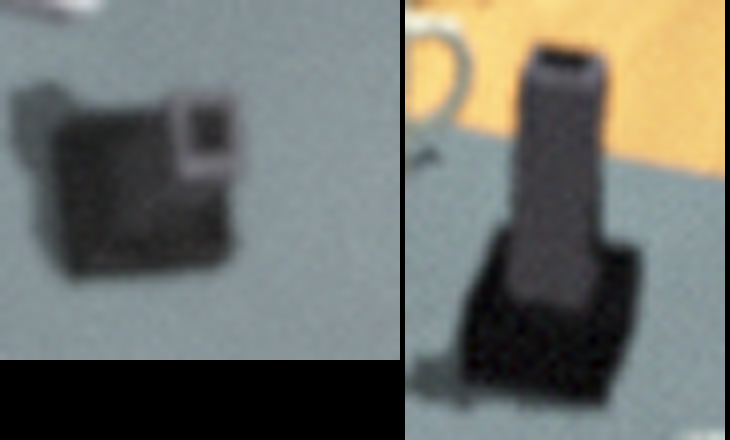

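Card geometry agrees with the description: corner tilt 0.37 (0.35 expected), centre (0.638,−0.294,≈0.05), front towards the robot. The scanner stick is axis-aligned with the cradle at about 6° yaw, with its 36 mm side along x. Taking the scanner.

```bash
cat > sc.py <<'E'
from h import *
a=np.radians(6.2);J=np.array([-np.sin(a),np.cos(a),0]);XY=(.495,-.352);Z=.102
def q6(q,p):
    r=ctrl.solve_ik(p,q);return 9 if r is None else abs(r[5])
SG=min((1,-1),key=lambda s:q6(quat(s*J),[*XY,.25]))
Q0=quat(SG*J)
b=np.radians(16.8);t=.35
n=np.array([-np.cos(b)*np.sin(t),np.sin(b)*np.sin(t),np.cos(t)])
CARD=np.array([.638,-.294,.051]);P1=CARD+n*.176;Q1=quat(SG*np.array([np.sin(b),np.cos(b),0]),-n)
E
python3 - <<'E'
from sc import *
print(SG,n,P1,ctrl.solve_ik(P1,Q1))
ctrl.let_go();ctrl.move_to([*XY,.25],Q0);ctrl.movel([*XY,Z],.1);ctrl.close_gripper(60);print(ctrl.get_grip_width(),ctrl.get_eef_pos(),ctrl.get_q())
ctrl.movel([*XY,.27],.1);print(ctrl.get_grip_width(),ctrl.get_wrist_force())
ctrl.movel(P1+n*.05,.12,Q1);ctrl.movel(P1,.06);ctrl.dwell(1)
f=grab_frame("side");g=grab_frame("top");ctrl.dwell(1.8);print(ctrl.get_time_s(),ctrl.get_eef_pos())
save(f,"s7.png",(230,60,410,200),4.4);cv2.imwrite("pics/t7.png",g["frame"][:,:,::-1])
print(proj(f,CARD+n*.08),proj(f,CARD))
E
```

```text
-1 [-0.32826276  0.09910837  0.93937271] [ 0.58022575 -0.27655693  0.2163296 ] [-0.55679515  0.17322746  1.87558359  0.13029277  0.7581998   1.22767272]
0.029779806338193958 [ 0.49528083 -0.35225638  0.10227241] [-6.89841828e-01  4.22573241e-01  1.76489792e+00 -2.92002215e-05
  9.53273602e-01  7.72739250e-01]
0.029487942082529726 [-0.32436341 -0.27179396 -0.98146864]
73.6833 [ 0.58021687 -0.2765557   0.21632155]
[306.16647604 133.01181324] [300.58877321 148.49841509]
```

View pics/s7.png

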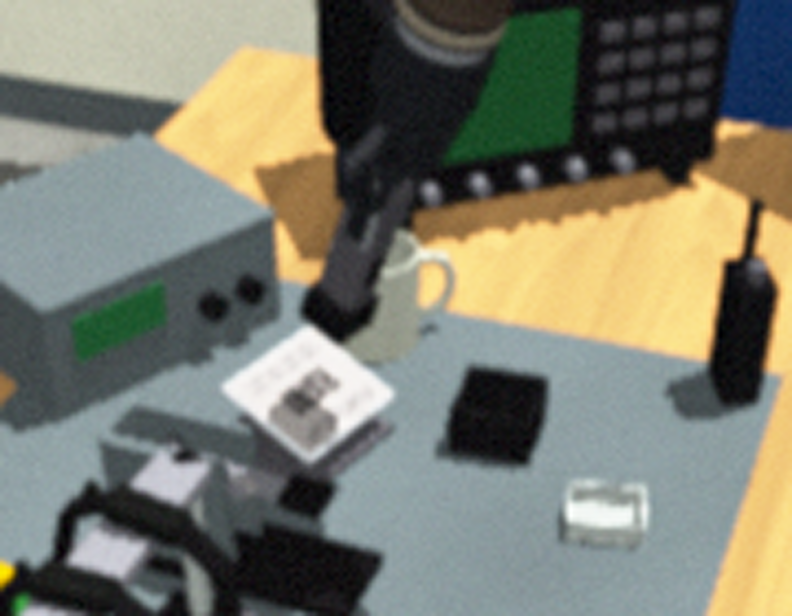

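The scanner is held over the barcode. Its window end is at crop (338,322), against a predicted (335,321), and the cradle is empty. I'll put it back along the same path.

Run:
```python
from h import *
import sc
from sc import n,P1,CARD,XY,Z,J
P1=CARD+n*.176;Q0=quat(-J)
ctrl.movel(P1+n*.05,.1);ctrl.movel([*XY,.27],.12,Q0)
ctrl.movel([*XY,.16],.1);h=ctrl.movel([*XY,Z+.001],.04,force_limit=8);print("hit",h,ctrl.get_eef_pos(),ctrl.get_wrist_force())
if not h or ctrl.get_eef_pos()[2]<Z+.006:
    ctrl.let_go();ctrl.movel([*XY,.27],.1);ctrl.movej(START)
    f=grab_frame("side");save(f,"s8.png",(180,90,400,255),3.6)
print(ctrl.get_time_s())
```

```text
hit False [ 0.49522384 -0.35221121  0.10337595] [-0.3350681   0.01809393 -1.03121795]
84.1583
```

View pics/s8.png

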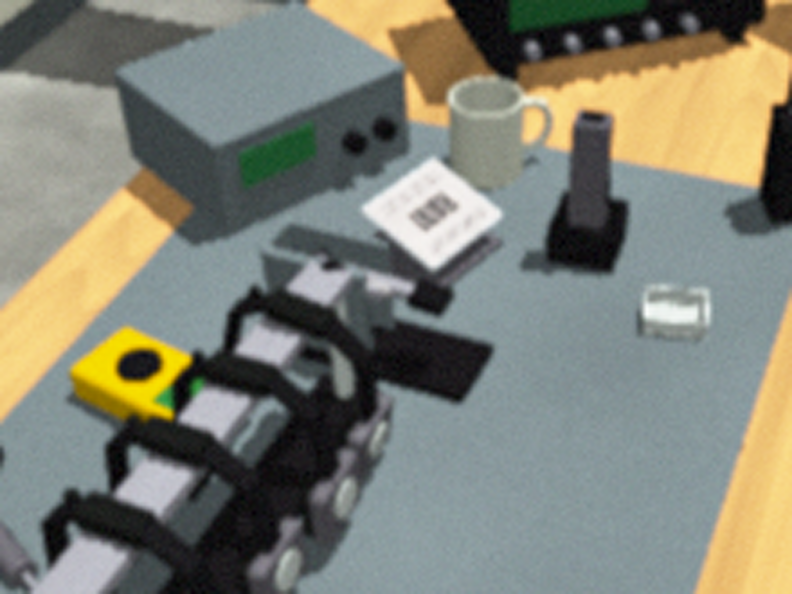

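The scanner stands upright in its cradle at (592,170), the lever is still down at (432,296), and all four headsets hang on the bar. Handing in.

```bash
python3 -c "
from bench import ctrl
ctrl.dwell(.5);ctrl.close_job();print(ctrl.get_time_s())"
```

```text
the job is handed in; nothing more can be done
the job is handed in; nothing more can be done
```

The whole job is done and handed in, at about 85 s on the robot's clock; no verdict is reported. I hung all four black headsets on the bar, latched the lever, held the scanner on the barcode, and put it back. I left the pink headset alone.

- **Headsets:** all four hang on the bar between the posts. The pads measured within about 12 mm of centre across it, at y ≈ +0.117, +0.040, −0.037 and −0.119. I saw no headset knocked aside.
- **One disagreement:** the fourth headset tripped the force stop 9 mm early and was let go there. The side view put its pad 12 mm off centre, but its cup matched the expected position to within 1 px, so I left it.
- **Lever:** I pressed it to about 27 N, then let go. The later pictures show it still down and untouched.
- **Scanner:** I held it for about 2.9 s, aimed at 8 cm. In the side view its window was within about 1 px of where it should be. The last picture shows it upright in its cradle and nothing else visibly disturbed.

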